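# Send a packed finds case down the rocker chute

### The arm

A 6-joint arm with a two-finger parallel gripper is mounted at the origin on a cart in front of the work surface, level with it; the furniture and walls round the work are solid. World frame = base frame: x ahead of the robot, y to its left, z up, the work surface at z = 0. Lengths are in m, angles in rad, forces in N, time in s.
With the tool pointing down it reaches from about 0.375 to 0.9 m from the base axis. Payload 3.1 kg.
Tool frame: the origin (TCP) lies between the finger pads; the fingertips stand 8 mm ahead of it and the grasp point (between the pads) lies 11 mm behind it (manip.tip_extent is the distance from the TCP to the fingertips, in m); z points along the fingers, x is the direction in which the jaws open and shut, and the axes are right-handed (so a half turn about z gives the same grasp; the last joint's range is limited). The gripper opens to 85 mm and grips with 20 to 120 N. Pads are 22 mm wide; open, the fingers measure 114 mm over their backs; the gripper's body (76 mm by 85 mm) begins 54 mm behind the grasp point. The pads swing forward as they close: fully open they stand 13 mm farther back than shut.
Start: joints at [-1.381, 0.527, 1.433, -0, 1.181, -0.178], TCP at [0.225, -0.583, 0.239] pointing down, gripper open.
Joint ranges: [-3.08, 3.08], [-0.75, 2.2], [0.22, 2.44], [-1.43, 4.57], [0, 2.65], [-2.85, 2.85]. Speed limits (rad/s): [2.79, 2.79, 3.14, 3.14, 3.14, 3.14].

### API

Orientations are given as a unit quaternion [x, y, z, w].
In Python, from station import manip gives the robot as it stands.
- The arm moves only by the tool move_arm, never from a script. Its argument "deltas" is a list that holds one entry, the list of rows, each a list of 4 numbers: the shift along the tool's x, y, z in m, then the turn about the tool's z in degrees. A call has 1 to 20 rows; each row is the pose to reach, as a shift and turn from the pose measured when the call began, along the tool's axes at that moment; what a row does not reach only later rows make up. A row lasts 1/12 s, in which the tool goes at most 41.7 mm and 7.16 degrees, less where a joint would pass 70% of its speed; a pose out of reach is approached as far as the arm can. A call with a gripper value outside its range is refused whole. "gripper" is the opening, from 0 (shut) to 1 (fully open), set as the call begins (left out, the last holds). The fingers move at their own pace and stop on an object; "squeeze" is the grip in N (left out, the last holds). Time passes only in rows, so rows that repeat a pose let the fingers close. It gives the time, the measured TCP pose, the force and the opening at its end, in the units of the state.
- manip.sense(): the state, without advancing time (a new reading comes with each control period).
- manip.snapshot(name): name is "scene" or "top" or "wrist"; returns a dict with "img" (400x640x3 uint8, red, green, blue), "vertical_fov" (degrees; the focal length in pixels is half the picture's height over the tangent of half this angle, whatever the lens; pixels are square), "cx", "cy" (the principal point, pixels), "origin" and "orientation" of the camera in the world. Camera axes: x right, y down, z forward; pixel columns grow to the right and rows downward; lengths in m; the calibration is good to about 2 mm. A picture is of the moment at which its call begins. There is no depth.
- manip.sign_off(): hands the job in, once; it reports no verdict.
The state is a dict: "t": time; "q": joint angles; "qd": joint speeds; "tau": joint torques, N m; "tcp_pos": TCP position; "tool_rot": TCP orientation; "force": force on the tool from outside, world axes, zero at the start; "ft_torque": the same for the moment, N m; "finger_gap": opening from 0.0 (shut) to 1.0 (fully open).
Only numpy, scipy, OpenCV 4.12 (cv2) and the standard library are available. Lean on these libraries where they do the work, as an engineer would, in place of code of your own. Each camera call takes 0.05 s, during which the arm holds its last target.

### The job

Unlock the rocker chute by drawing its lock pin straight out, and park the pin in the open notch beside its bore. Then set the packed black case upright between the guides of the tipping tray, lengthwise and on the part just past the pivot, and let go, so that its own weight tips the tray and it rolls down to the stop on the outfeed. Put it down gently, keep it level, and leave the other things on the board where they are.

Things in the scene. Friction and masses are not known exactly. Their poses are not given: they have to be found in the camera images.
- chute: Aluminium rocker chute with steel rollers, 130 x 507 x 100 mm, fixed on a plywood board whose top is at z = 0.082. Origin: on the board under the tray's pivot. y runs along it: +y to the tail (left of the robot), -y to the outfeed and stop; x is the pivot axis, -x the robot's side. A locking block stands on that side of the tail (x -0.080 to -0.050, y 0.070 to 0.156, 73 mm high).
- tray (a joint): Tip angle: 0 = level (held by its counterweight while empty), 0.17 = fully tipped, nose down to the outfeed. Locked while the pin is in its bore. A case whose centre is 30 mm or more past the pivot (to -y of the chute) tips it; nearer or on the tail side it may stay level. It yields under a few newtons, so no firm floor is felt when loading. Emptied, it swings back to 0 within about 2 s.
- tray_load (a point): Where to set the centre of the case's underside: on the tray's roller tops (88 mm over the chute's origin while level), midway between the guides, 60 mm past the pivot. Moves with the tray; axes as the chute's. The guides are 72 mm apart inside (80 mm over all) and stand 12 mm above the rollers; the tray is 290 mm long, from y = +0.120 to -0.170 of the chute.
- pin: Lock pin, 102 mm: steel shank 10 mm thick, collar 17 mm, round black grip 22 mm thick (25 at its end). Origin on the axis at the collar's inner face; x along the shank: shank 0 to 0.054, collar 0 to -0.004, grip -0.004 to -0.048; pinch at x = -0.021. Starts level in the bore, collar at the block, through block and tray, grip to -x of the chute; slides freely. 0.07 kg, balances at x = +0.018.
- chute_bore (a point): Mouth of the pin's bore (11.5 mm wide, along the chute's x) in the locking block's face towards the robot, 57 mm over the chute's origin. To come free, the pin is pulled 58 mm or more along -x of the chute. Axes as the chute's.
- chute_notch (a point): Parking notch: groove 13 mm wide, open at the top, 30 mm long along the chute's x across the same block, 48 mm from the bore at the tail end (+y), clear of the tray. The point lies in the block's face, 5 mm above the floor and 15 mm below the edges: the parked pin's origin lies on it or up to 15 mm in front (-x), shank inwards, grip to the robot; above and further in it is free. Axes as the chute's.
- case: Packed case, lower half black, upper half clear, sherds inside, lid shut: 60 mm wide (x) x 130 mm long (y) x 45 mm high, with a tab (22 mm wide, 4 mm proud, 25 to 31 mm up) amid its -x side. Origin: centre of the underside, z up. 0.25 to 0.46 kg. Pinch it across the 60 mm with the fingertips 15 mm or more above its underside, to clear the guides. Either end may go first.
- outfeed_seat (a point): On the outfeed's rollers: where the centre of the case's underside comes to rest with the case against the rubber stop, 247 mm past the pivot. Fixed to the chute, same axes. The rollers here slope 0.15 rad down to the stop.
- glue_bottle: Bystander: white bottle with blue band, 42 mm thick, 75 mm high. Origin: centre of the underside.
- tape: Bystander: roll of brown tape lying flat, 96 mm across, 25 mm high. Origin: centre of the underside.
- dust_brush: Bystander: dusting brush lying along its y axis, 28 x 181 x 15 mm. Origin: centre of the underside.
- dish: Bystander: white round dish, 68 mm across, 14 mm high. Origin: centre of the underside.
- sherd_a: Bystander: pottery sherd, 78 x 66 x 16 mm. Origin: centre of the underside.
- sherd_b: Bystander: pottery sherd, 66 x 64 x 18 mm. Origin: centre of the underside.
- eye_loupe: Bystander: black eye loupe, 32 mm across, 27 mm high. Origin: centre of the underside.

How it is judged:
On the way, in this order (a step that is already met when the one before it is completed fails the run):
1. the pin lies in the parking notch, let go of, with the tray level (x of pin in the frame of chute_notch between -0.016 and 0.006 m and y of pin in the frame of chute_notch between -0.004 and 0.004 m and z of pin in the frame of chute_notch between -0.004 and 0.004 m and angle between the x axis of pin and the x axis of chute, either way round below 0.12 rad and contact force between the fingers and pin below 0.1 N and value of joint tray below 0.03 rad), for 0.2 s.
2. the case, let go of and standing between the tray's guides, has tipped the tray by its weight (value of joint tray above 0.1 rad and contact force between the fingers and case below 0.1 N and contact force between the fingers and chute below 0.1 N and y of case in the frame of tray_load between -0.1 and 0.04 m and x of case in the frame of tray_load between -0.012 and 0.012 m and z of case in the frame of tray_load between -0.008 and 0.008 m), for 0.05 s.
At the end, for the whole second after the job is handed in: The case stands upright at rest on the outfeed against the stop (within 12 mm along, 15 mm across and 8 mm in height of its seat, leaning under 0.25 rad); the tray is level again (under 0.03 rad); the pin lies at rest in the notch, collar at most 16 mm from the block (y of case in the frame of outfeed_seat between -0.012 and 0.012 m and x of case in the frame of outfeed_seat between -0.015 and 0.015 m and z of case in the frame of outfeed_seat between -0.008 and 0.008 m and angle between case's own z axis and vertical below 0.25 rad and linear speed of each of case, pin below 0.02 m/s and value of joint tray below 0.03 rad and x of pin in the frame of chute_notch between -0.016 and 0.006 m and y of pin in the frame of chute_notch between -0.004 and 0.004 m and z of pin in the frame of chute_notch between -0.004 and 0.004 m and angle between the x axis of pin and the x axis of chute, either way round below 0.12 rad); the robot touches nothing.
It fails at once if the case is tilted by more than 0.6 rad (angle between case's own z axis and vertical above 0.6 rad).
It fails at once if the case falls or is thrown: faster than 0.9 m/s while the fingers do not hold it (a drop of over 4 cm) (linear speed of case above 0.9 m/s and contact force between the fingers and case below 0.1 N).
It fails at once if one of the other things on the board is moved by more than 30 mm (distance of any of glue_bottle, tape, dust_brush, dish, sherd_a, sherd_b, eye_loupe from where it was at the start of the episode above 0.03 m).
It also fails if it takes over 67 s, if anything falls off the work surface, if the arm or the gripper's body presses on something with over 40 N, if the wrist force passes 120 N, or if a joint passes its speed limit or range.

## Working session

There is one attempt and no reset: what is moved stays moved. The work goes in short steps, Python scripts to look and compute and a tool call to move; the robot and the scene stay as the last step left them, time stands still between calls to the robot, and variables do not carry over. Pictures are saved under pics/ and viewed, and the job is handed in when it is done.

Besides the shell and the picture viewer there is one more tool, called by a JSON object that holds its "fn" and its "kwargs". move_arm: Moves the arm, as the interface text tells. Its arguments: {"type":"object","properties":{"deltas":{"type":"array"},"gripper":{"type":"number"},"squeeze":{"type":"number"}},"required":["deltas"]}

```bash
ls; mkdir -p pics
cat > h.py <<'E'
import numpy as np, cv2
from scipy.spatial.transform import Rotation as R
from station import manip
def snap(n,f):
    s=manip.snapshot(n); cv2.imwrite(f'pics/{f}.png',s['img'][:,:,::-1])
    np.savez(f'pics/{f}.npz',**{k:s[k] for k in s}); return s
def load(f): return dict(np.load(f'pics/{f}.npz'))
def cam(s):
    f=200/np.tan(np.radians(float(s['vertical_fov']))/2)
    return f,float(s['cx']),float(s['cy']),np.array(s['origin']),R.from_quat(s['orientation']).as_matrix()
def ray(s,u,v):
    f,cx,cy,o,M=cam(s); d=M@np.array([(u-cx)/f,(v-cy)/f,1]); return o,d
def onz(s,u,v,z):
    o,d=ray(s,u,v); return o+d*(z-o[2])/d[2]
def proj(s,p):
    f,cx,cy,o,M=cam(s); c=M.T@(np.array(p)-o); return np.array([cx+f*c[0]/c[2],cy+f*c[1]/c[2]])
E
python3 - <<'E'
from h import *
for n in ['scene','top','wrist']:
    s=snap(n,n+'0'); print(n,s['vertical_fov'],s['cx'],s['cy'],s['origin'],s['orientation'])
print(manip.sense())
E
```

```text
pics
scene 44.0828921590047 307.443201950348 200.46266558607732 [-0.33539167 -0.49764103  1.17116414] [ 0.80610795 -0.45393119  0.18678974 -0.33052389]
top 46.98018825767471 317.7958345761705 203.46438366372576 [ 0.22901886 -0.00478132  1.46586281] [-0.69632921  0.70941939 -0.07854748  0.0753662 ]
wrist 59.75465798499488 324.5021019705592 199.4981424010213 [ 0.29909941 -0.55526788  0.37345548] [ 0.81470604 -0.5585389  -0.08894565  0.12797277]
{'t': 0.15, 'q': array([-1.38050411e+00,  5.28256237e-01,  1.43361560e+00, -1.53205882e-05,
        1.18142697e+00, -1.78477864e-01]), 'qd': array([ 2.09894499e-04, -2.37029463e-03, -4.49168405e-03, -7.40302373e-04,
       -7.62400613e-05, -9.34054715e-04]), 'tau': array([ 1.13139649e-03, -4.42743158e+01, -1.78276348e+01, -2.33281871e-04,
        5.55624705e-03, -2.08681605e-06]), 'tcp_pos': array([ 0.22522423, -0.58242253,  0.23855378]), 'tool_rot': array([ 8.24764488e-01, -5.65475739e-01, -6.11750555e-04, -5.94605246e-04]), 'force': array([-0.01888097,  0.43210887, -0.02468674]), 'ft_torque': array([ 0.04057812,  0.05279825, -0.01482972]), 'finger_gap': 0.9988403270961087}
```

View pics/scene0.png

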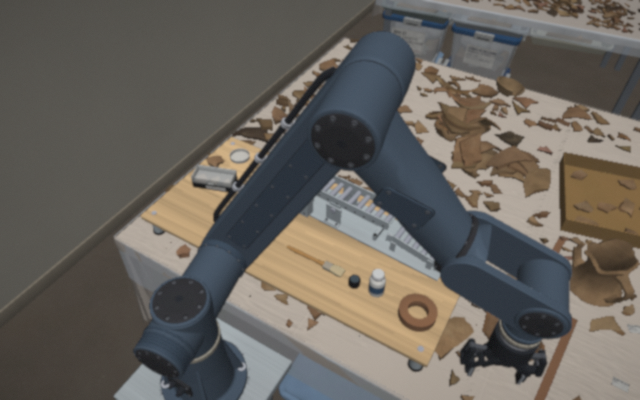

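View pics/top0.png

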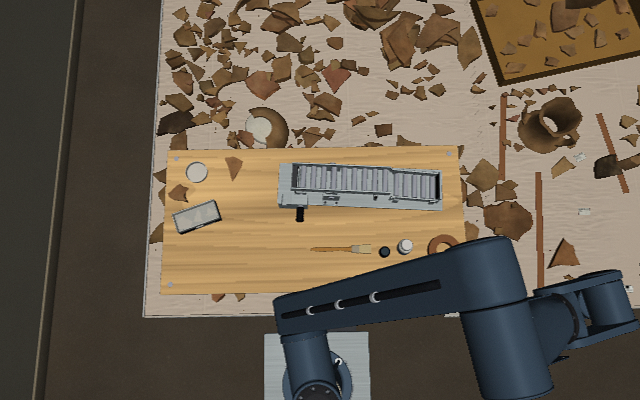

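View pics/wrist0.png

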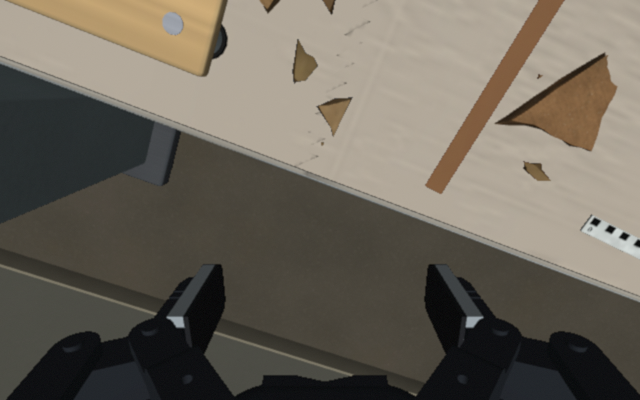

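The top view shows the chute (pixels 278–442, 163–210), the pin grip at about (300,214), the case at (197,216) and the bystanders. I'll enlarge it.

Run:
```python
import cv2
i=cv2.imread('pics/top0.png')
cv2.imwrite('pics/top0a.png',cv2.resize(i[150:240,265:455],None,fx=4.2,fy=4.2,interpolation=cv2.INTER_CUBIC))
cv2.imwrite('pics/top0b.png',cv2.resize(i[150:250,160:320],None,fx=5,fy=5,interpolation=cv2.INTER_CUBIC))
```

```text
(no output)
```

View pics/top0a.png

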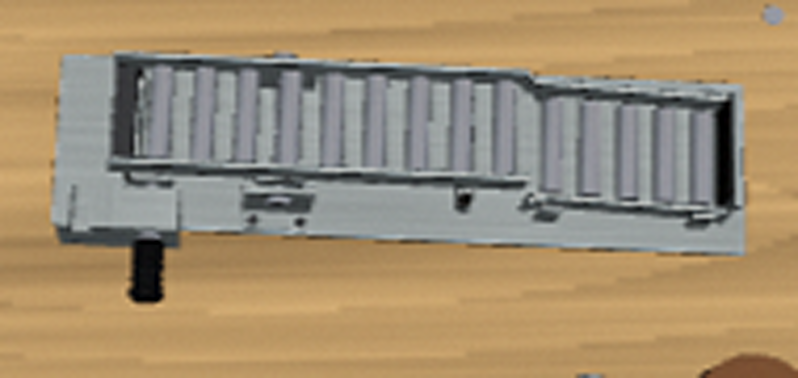

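View pics/top0b.png

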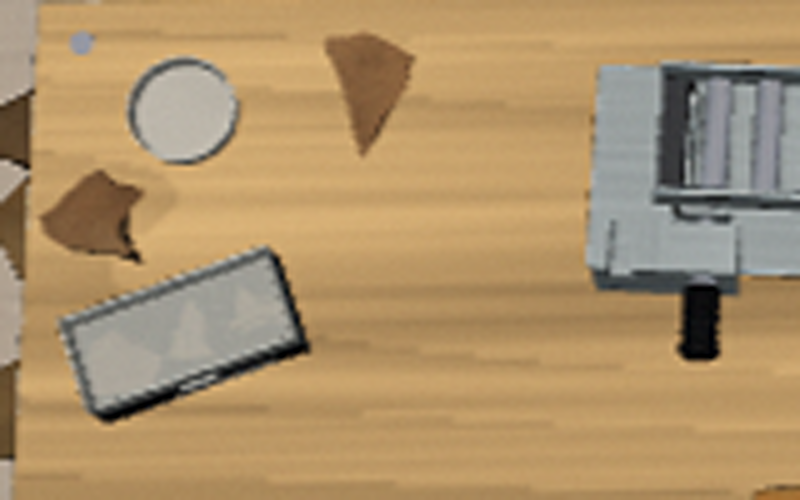

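Run:
```python
from h import *
s=load('top0')
A=lambda u,v:(265+u/4.2,150+v/4.2)
B=lambda u,v:(160+u/5,150+v/5)
p=lambda uv,z:onz(s,*uv,z)[:2].round(4)
for n,uv,z in [('guide tail near',A(110,167),.182),('guide tail far',A(115,53),.182),('guide nose near',A(528,185),.182),('guide nose far',A(530,73),.182),
 ('pin collar top',A(150,236),.139),('pin end',A(146,300),.139),('block topleft near',A(60,232),.155),('block topright near',A(180,236),.155),
 ('caseTL',B(62,320),.127),('caseTR',B(268,248),.127),('caseBL',B(108,412),.127),('caseBR',B(302,345),.127),('caseBLb',B(105,418),.082),('caseBRb',B(308,352),.082)]: print(n,p(uv,z))
M=R.from_quat(manip.sense()['tool_rot']).as_matrix();print(M.round(3))
```

```text
guide tail near [0.5553 0.0624]
guide tail far [0.6368 0.0584]
guide nose near [ 0.5373 -0.2232]
guide nose far [ 0.6171 -0.2288]
pin collar top [0.5157 0.0369]
pin end [0.4701 0.0402]
block topleft near [0.5162 0.0988]
block topright near [0.5119 0.0156]
caseTL [0.5016 0.4176]
caseTR [0.5432 0.297 ]
caseBL [0.446  0.3879]
caseBR [0.4839 0.2751]
caseBLb [0.4496 0.4027]
caseBRb [0.4881 0.2807]
[[ 0.36  -0.933 -0.   ]
 [-0.933 -0.36   0.002]
 [-0.002 -0.    -1.   ]]
```

{"fn": "move_arm", "kwargs": {"deltas": [[[-0.02,-0.017,-0.001,1],[-0.05,-0.042,-0.002,3],[-0.08,-0.068,-0.003,5],[-0.11,-0.093,-0.004,7],[-0.14,-0.118,-0.005,9],[-0.17,-0.144,-0.006,10],[-0.2,-0.169,-0.007,11],[-0.23,-0.194,-0.008,13],[-0.26,-0.22,-0.009,14],[-0.29,-0.245,-0.01,16],[-0.32,-0.27,-0.011,18],[-0.35,-0.296,-0.011,19],[-0.38,-0.321,-0.011,21],[-0.41,-0.346,-0.011,22],[-0.44,-0.372,-0.011,23],[-0.47,-0.397,-0.011,24],[-0.49,-0.414,-0.011,24.8],[-0.502,-0.424,-0.011,24.8],[-0.502,-0.424,-0.011,24.8],[-0.502,-0.424,-0.011,24.8]]], "gripper": 1}}

```text
t: 1.82
tcp_pos: [0.4396, 0.0392, 0.2503]
tool_rot: [-0.685, 0.728, 0.001, 0.0]
force: [0.1, -0.0, -0.4]
finger_gap: 0.997
```

Run:
```python
from h import *
s=snap('wrist','w1'); t=snap('top','top1'); print(s['origin'],manip.sense()['t'])
M=R.from_quat(manip.sense()['tool_rot']).as_matrix();print(M.round(4),manip.sense()['tcp_pos'])
```

```text
[0.51867202 0.03305081 0.38525429] 1.9167
[[-0.0643 -0.9979 -0.001 ]
 [-0.9979  0.0643  0.0013]
 [-0.0013  0.0011 -1.    ]] [0.43937357 0.03805696 0.25036214]
```

View pics/w1.png

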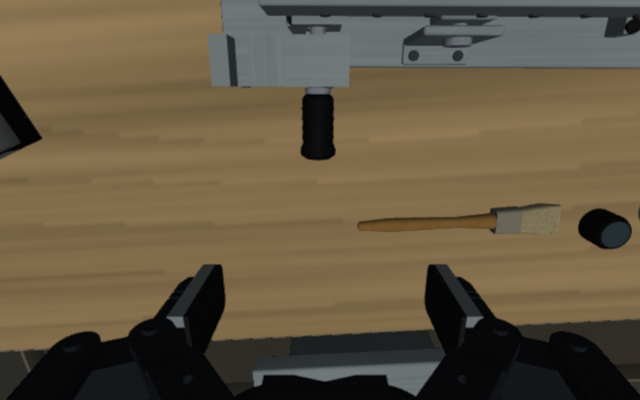

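The wrist view shows the grip at columns 302–335, rows 94–158, with the block's front edge at row 86. I'll measure the pin and the edges.

```bash
python3 - <<'E'
from h import *
s=load('w1'); im=s['img']; hsv=cv2.cvtColor(im,cv2.COLOR_RGB2HSV)
m=((im.max(2)<60)).astype(np.uint8)[80:170,280:360]
n,l,st,c=cv2.connectedComponentsWithStats(m); print(st)
for r in range(94,160,6):
    x=np.where(m[r-80])[0]+280
    if len(x): print(r,x.min(),x.max(), onz(s,(x.min()+x.max()+1)/2,r,.139).round(4), (x.max()-x.min()+1)/2)
# block front top edge: gradient to wood by saturation
for u in [216,240,260,280,292,340]:
    col=hsv[60:110,u,1].astype(int); e=np.argmax(np.abs(np.diff(col)))+61; print('edge',u,e,onz(s,u,e,.155).round(4))
for v in [45,60,75]:
    row=hsv[v,150:420,1].astype(int); d=np.diff(row); print(v,[ (i+151,d[i]) for i in np.argsort(-abs(d))[:3]])
print('plate edge',[onz(s,u,np.argmax(np.abs(np.diff(hsv[55:100,u,1].astype(int))))+56,.09).round(4) for u in (370,450,550,630)],[np.argmax(np.abs(np.diff(hsv[55:100,u,1].astype(int))))+56 for u in (370,450,550,630)])
E
python3 -c "
import cv2;i=cv2.imread('pics/w1.png');cv2.imwrite('pics/w1a.png',cv2.resize(i[0:170,190:390],None,fx=3.5,fy=3.5))"
```

```text
[[   0    0   80   90 5196]
 [  21   14   34   66 2004]]
94 306 329 [0.514  0.0381 0.139 ] 12.0
100 302 333 [0.5101 0.0383 0.139 ] 16.0
106 302 333 [0.5062 0.0386 0.139 ] 16.0
112 303 332 [0.5022 0.0389 0.139 ] 15.0
118 302 333 [0.4982 0.0391 0.139 ] 16.0
124 303 332 [0.4941 0.0394 0.139 ] 15.0
130 303 332 [0.49   0.0397 0.139 ] 15.0
136 303 332 [0.4859 0.04   0.139 ] 15.0
142 303 332 [0.4817 0.0402 0.139 ] 15.0
148 301 334 [0.4774 0.0405 0.139 ] 17.0
154 302 334 [0.4731 0.0405 0.139 ] 16.5
edge 216 86 [0.5231 0.1015 0.155 ]
edge 240 87 [0.5216 0.0865 0.155 ]
edge 260 87 [0.5208 0.0739 0.155 ]
edge 280 87 [0.52   0.0613 0.155 ]
edge 292 87 [0.5195 0.0538 0.155 ]
edge 340 87 [0.5177 0.0236 0.155 ]
45 [(np.int64(208), np.int64(-59)), (np.int64(209), np.int64(-22)), (np.int64(207), np.int64(-15))]
60 [(np.int64(209), np.int64(-49)), (np.int64(210), np.int64(-38)), (np.int64(235), np.int64(-13))]
75 [(np.int64(211), np.int64(-71)), (np.int64(350), np.int64(46)), (np.int64(349), np.int64(43))]
plate edge [array([ 0.5303, -0.0035,  0.09  ]), array([ 0.5264, -0.0669,  0.09  ]), array([ 0.5215, -0.1461,  0.09  ]), array([ 0.5168, -0.2095,  0.09  ])] [np.int64(68), np.int64(68), np.int64(68), np.int64(69)]
```

View pics/w1a.png

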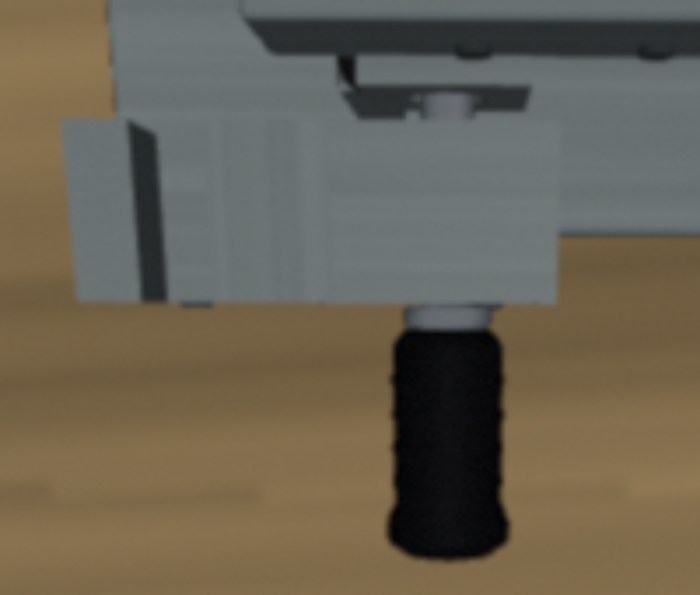

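{"fn": "move_arm", "kwargs": {"deltas": [[[-0.002,-0.03,0.01,0],[-0.004,-0.05,0.03,0],[-0.005,-0.058,0.06,0],[-0.005,-0.058,0.09,0],[-0.005,-0.058,0.11,0],[-0.005,-0.058,0.122,0],[-0.005,-0.058,0.122,0],[-0.005,-0.058,0.122,0]]], "gripper": 1}}

```text
t: 2.58
tcp_pos: [0.497, 0.0383, 0.1279]
tool_rot: [-0.683, 0.73, 0.001, -0.001]
force: [-0.0, 1.3, 0.1]
finger_gap: 0.999
```

Run:
```python
from h import *
s=snap('wrist','w2'); print(manip.sense()['tcp_pos'],manip.sense()['force'],manip.sense()['t'])
```

```text
[0.49772636 0.03842285 0.12868656] [ 0.23963812 -0.04171772  0.26095534] 2.6333
```

View pics/w2.png

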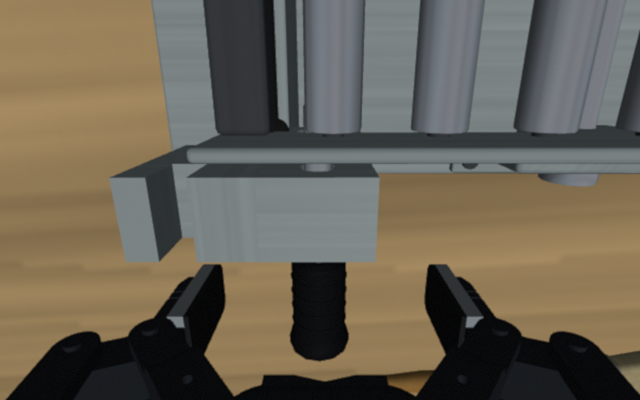

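The grip lies between the open pads, centre about column 319 against the jaw mid at 325. Closing now.

{"fn": "move_arm", "kwargs": {"deltas": [[[0,0,0,0],[0,0,0,0],[0,0,0,0],[0,0,0,0],[0,0,0,0],[0,0,0,0],[0,0,0,0],[0,0,0,0]]], "gripper": 0, "squeeze": 40}}

```text
t: 3.3
tcp_pos: [0.4978, 0.0391, 0.129]
tool_rot: [-0.683, 0.73, 0.001, 0.001]
force: [-0.8, 4.5, 4.6]
finger_gap: 0.243
```

{"fn": "move_arm", "kwargs": {"deltas": [[[0,0.005,0,0],[0,0.012,0,0],[0,0.02,0,0],[0,0.03,0,0],[0,0.04,0,0],[0,0.05,0,0],[0,0.058,0,0],[0,0.065,0,0],[0,0.07,0,0],[0,0.07,0,0],[0,0.07,0,0]]]}}

```text
t: 4.22
tcp_pos: [0.4279, 0.0437, 0.1291]
tool_rot: [-0.683, 0.73, 0.001, 0.001]
force: [0.3, -1.3, -0.9]
finger_gap: 0.236
```

Run:
```python
from h import *
s=snap('wrist','w3'); q=manip.sense();print(q['tcp_pos'],q['force'],q['t'],R.from_quat(q['tool_rot']).as_matrix().round(4))
```

```text
[0.42847129 0.04360205 0.1291354 ] [ 1.1241063   0.67630072 -0.88748412] 4.2667 [[-6.590e-02 -9.978e-01  8.000e-04]
 [-9.978e-01  6.590e-02  1.800e-03]
 [-1.900e-03 -7.000e-04 -1.000e+00]]
```

View pics/w3.png

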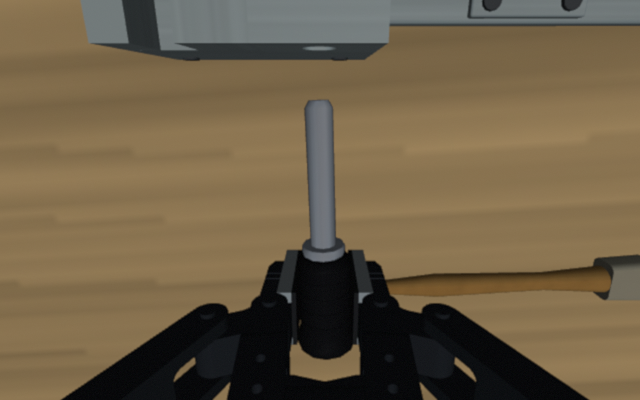

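```bash
python3 - <<'E'
from h import *
s=load('w3'); im=s['img'].astype(int)
q=manip.sense();T=R.from_quat(q['tool_rot']).as_matrix();t=q['tcp_pos']
sat=cv2.cvtColor(s['img'],cv2.COLOR_RGB2HSV)[:,:,1]
for r in (110,125,150,180,210,235):
    x=np.where(sat[r,290:350]<60)[0]+290; u=(x.min()+x.max()+1)/2
    p=onz(s,u,r,.139); print(r,x.min(),x.max(),p.round(4),(T.T@(p-t)).round(4))
# width-based height check: 10mm shank
for r in (110,235):
    x=np.where(sat[r,290:350]<60)[0]+290; print(np.linalg.norm(onz(s,x.min(),r,.139)-onz(s,x.max()+1,r,.139)))
# bore ellipse (318,48)? on block face
print(onz(s,319,48,.139))
E
python3 -c "
import cv2;i=cv2.imread('pics/w3.png');cv2.imwrite('pics/w3a.png',cv2.resize(i[0:120,70:410],None,fx=2.3,fy=2.3))"
```

```text
110 305 332 [0.4993 0.0397 0.139 ] [-0.0008 -0.0709 -0.0098]
125 305 332 [0.4942 0.0401 0.139 ] [-0.0008 -0.0658 -0.0098]
150 307 333 [0.4853 0.0402 0.139 ] [-0.0003 -0.0569 -0.0098]
180 308 334 [0.4741 0.0406 0.139 ] [-0.     -0.0457 -0.0098]
210 309 334 [0.4623 0.0412 0.139 ] [ 0.0001 -0.0339 -0.0098]
235 311 335 [0.4519 0.0413 0.139 ] [ 0.0007 -0.0236 -0.0098]
0.009765272970083864
0.009767447428130615
[0.51918193 0.03830844 0.139     ]
```

View pics/w3a.png

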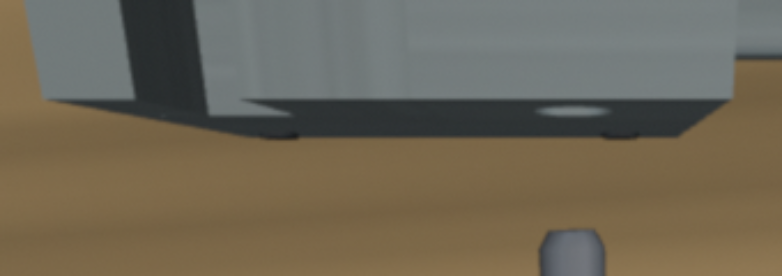

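Run:
```python
from h import *
s=load('w3')
f=lambda u,v:(70+u/2.3,v/2.3)
for n,a,z in [('topL',(135,98),.155),('topR',(240,98),.155),('floorL',(207,115),.135),('floorR',(293,115),.135),('blockL',(45,98),.155),('blockR',(733,98),.155),('bore',(573,111),.139)]:
    print(n,onz(s,*f(*a),z).round(4))
im=s['img']
for v in (10,30,38,41,44,47,49,51,53): print(v,im[v,80:210:3].sum(1)//3)
```

```text
topL [0.5227 0.0927 0.155 ]
topR [0.5218 0.0796 0.155 ]
floorL [0.5226 0.0927 0.135 ]
floorR [0.5217 0.08   0.135 ]
blockL [0.5234 0.1039 0.155 ]
blockR [0.5177 0.0181 0.155 ]
bore [0.5191 0.0383 0.139 ]
10 [108 118 119 119 120 119 119 118 118 118 118 119 118 119 114  44  44  44
  45  44  44  45  44  44  45  87 119 120 120 119 119 120 123 121 117 118
 120 118 119 119 120 120 120 118]
30 [106 107 115 119 119 119 119 119 118 119 118 119 119 119 119 114  44  44
  44  44  45  44  43  44  46  45 104 123 123 122 122 119 121 123 120 118
 119 120 118 119 120 120 120 119]
38 [107 107 107 120 118 119 118 118 119 119 118 119 118 119 119 119  66  45
  44  44  46  44  45  44  43  46  61 119 118 119 119 118 120 123 121 117
 118 119 118 119 119 121 121 119]
41 [107 107 107 119 119 120 120 120 120 120 120 120 120 121 120 119  86  46
  44  44  45  45  43  45  44  46  54 119 119 119 119 119 120 123 123 119
 119 120 119 120 121 121 122 122]
44 [107 107 108 108 102  83  68  56  51  51  52  52  52  52  52  53  51  49
  46  44  46  45  44  44  44  47  44 119 120 118 119 118 108  80  53  48
  49  49  48  49  47  48  47  48]
47 [106 106 107 105 105 106 106 105 103 100  90  70  58  49  48  48  49  49
  49  49  50  48  46  46  45  46  45 113 118 117 119 118 118 119 119 114
  97  64  50  49  49  49  50  50]
49 [105 104 104 103 102 103 103 103 102 101 102 103  99  93  79  65  54  50
  50  50  53  52  50  50  49  48  47 105 111 111 111 111 111 111 111 111
 112 108 100  55  50  49  50  50]
51 [102 102 103 102 101 101 101  99 100  99  99  99  99  99  99  98  93  84
  68  57  54  49  49  48  48  48  49  52  53  51  52  51  52  52  51  52
  52  52  53  51  50  47  48  48]
53 [100 100 100  99  99  99  99  97  98  98  96  97  97  96  96  96  96  96
  97  94  90  79  62  54  49  49  49  48  48  48  48  49  48  49  48  48
  49  48  49  48  49  49  49  48]
```

{"fn": "move_arm", "kwargs": {"deltas": [[[0,0,-0.012,0],[0,0,-0.024,0],[-0.008,0,-0.03,1],[-0.02,0,-0.031,1.8],[-0.035,0,-0.031,1.8],[-0.046,-0.002,-0.031,1.8],[-0.05,-0.005,-0.031,1.8],[-0.05,-0.005,-0.031,1.8],[-0.05,-0.005,-0.031,1.8]]]}}

```text
t: 5.02
tcp_pos: [0.4373, 0.093, 0.1602]
tool_rot: [-0.672, 0.74, 0.0, 0.001]
force: [-0.4, 0.4, -1.4]
finger_gap: 0.242
```

Run:
```python
from h import *
s=snap('wrist','w4'); q=manip.sense();T=R.from_quat(q['tool_rot']).as_matrix();t=q['tcp_pos']
print(t,q['force'],q['t'],T.round(4))
sat=cv2.cvtColor(s['img'],cv2.COLOR_RGB2HSV)[:,:,1]
z=t[2]+.01
for r in (115,125,150,180,210,235):
    x=np.where(sat[r,290:350]<60)[0]+290; u=(x.min()+x.max()+1)/2
    p=onz(s,u,r,z); print(r,x.min(),x.max(),p.round(4),(T.T@(p-t)).round(4))
```

```text
[0.43697544 0.09275962 0.16013757] [ 0.5923248  -0.39968347 -1.29675535] 5.0667 [[-9.720e-02 -9.953e-01  8.000e-04]
 [-9.953e-01  9.720e-02  1.600e-03]
 [-1.700e-03 -7.000e-04 -1.000e+00]]
115 305 332 [0.5069 0.087  0.1701] [-0.0011 -0.0701 -0.01  ]
125 305 332 [0.5034 0.0874 0.1701] [-0.0011 -0.0667 -0.01  ]
150 307 333 [0.4946 0.0877 0.1701] [-0.0006 -0.0578 -0.01  ]
180 308 334 [0.4834 0.0885 0.1701] [-0.0003 -0.0466 -0.01  ]
210 309 334 [0.4716 0.0895 0.1701] [-0.0001 -0.0348 -0.01  ]
235 310 335 [0.4613 0.0901 0.1701] [ 0.0003 -0.0244 -0.01  ]
```

View pics/w4.png

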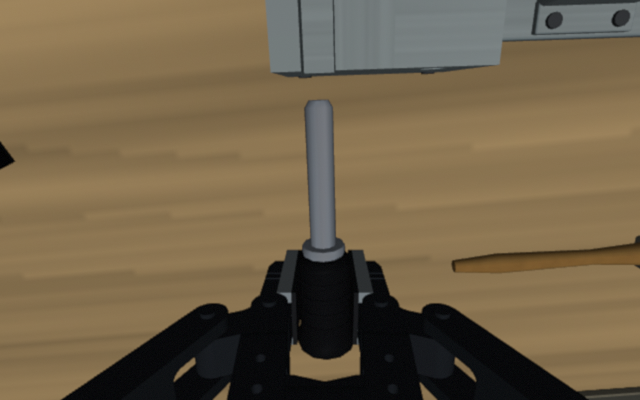

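Run:
```python
from h import *
s=load('w4'); im=s['img'].astype(int).sum(2)//3
for v in (20,45,60,66): print(v,im[v,294:342])
for v,(a,b) in {20:(300,334),60:(303,335)}.items(): print(onz(s,a,v,.155),onz(s,b,v,.155))
print(im[60:82,290],im[60:82,350])
```

```text
20 [119 120 121 115  87  54  48  78 116 124 122 122 122 123 123 122 122 123
 123 122 122 122 122 121 122 122 122 121 122 122 122 122 121 121 121 121
 121 122 112  71  83 115 120 122 122 124 124 122]
45 [120 120 119 120 118  99  60  44  70 112 121 120 120 120 120 120 120 120
 120 121 120 120 120 120 120 120 120 120 120 121 120 120 120 120 120 120
 119 120 115  86  71 110 121 122 122 124 125 123]
60 [120 120 120 121 121 115  88  54  52  86 117 123 122 122 121 121 121 122
 121 121 121 122 121 120 121 120 122 121 121 121 121 120 122 121 120 120
 121 121 122 112  77  97 118 121 123 123 123 123]
66 [120 120 120 121 121 118 100  59  43  69 112 120 120 120 119 119 119 119
 120 119 119 120 120 119 120 120 119 120 120 120 120 121 120 120 119 120
 120 120 121 111  71  84 114 121 123 122 124 124]
[0.53987372 0.09082197 0.155     ] [0.53867571 0.07853615 0.155     ]
[0.52634332 0.09130066 0.155     ] [0.52518069 0.07935788 0.155     ]
[121 121 120 120 120 120 120 120 120 121 118 101  63  49  49  49  59  84
  95  98  98 100] [120 120 119 119 120 120 120 121 118 101  64  48  50  49  60  85  98 101
  99 100 100 100]
```

{"fn": "move_arm", "kwargs": {"deltas": [[[-0.0004,-0.012,0,0],[-0.0008,-0.026,0,0],[-0.0013,-0.042,0,0],[-0.0017,-0.054,0,0],[-0.0018,-0.058,0,0],[-0.0018,-0.058,0,0],[-0.0018,-0.058,0.004,0],[-0.0018,-0.058,0.009,0],[-0.0018,-0.058,0.012,0],[-0.0018,-0.058,0.012,0]]]}}

```text
t: 5.9
tcp_pos: [0.4933, 0.089, 0.1472]
tool_rot: [-0.672, 0.741, 0.001, -0.0]
force: [0.0, 0.6, -0.3]
finger_gap: 0.24
```

Run:
```python
from h import *
s=snap('wrist','w5'); q=manip.sense()
print(q['tcp_pos'],q['force'],q['t'])
```

```text
[0.49380487 0.08899262 0.14757577] [ 0.21139317 -0.09792597 -0.61523315] 5.95
```

View pics/w5.png

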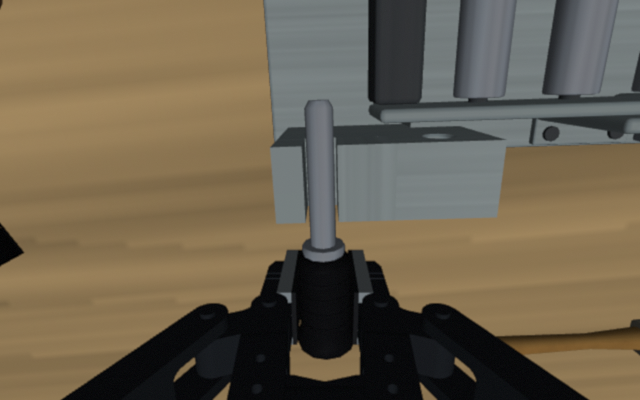

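The shank (columns 306–333) lies centred in the groove mouth. Lowering it.

{"fn": "move_arm", "kwargs": {"deltas": [[[0,0,0.004,0],[0,0,0.008,0],[0,0,0.011,0],[0,0,0.0135,0],[0,0,0.0155,0],[0,0,0.0155,0]]]}}

```text
t: 6.45
tcp_pos: [0.4935, 0.0891, 0.1316]
tool_rot: [-0.672, 0.741, 0.001, -0.0]
force: [0.2, -0.2, -0.3]
finger_gap: 0.242
```

{"fn": "move_arm", "kwargs": {"deltas": [[[0,0,0.0005,0],[0,0,0.001,0],[0,0,0.0015,0],[0,0,0.002,0],[0,0,0.002,0]]]}}

```text
t: 6.87
tcp_pos: [0.4936, 0.0891, 0.1296]
tool_rot: [-0.672, 0.741, 0.001, -0.0]
force: [0.9, 0.8, 0.4]
finger_gap: 0.238
```

{"fn": "move_arm", "kwargs": {"deltas": [[[0,0,0.0005,0],[0,0,0.0005,0],[0,0,0.0005,0],[0,0,0.0005,0],[0,0,0.0005,0]]], "gripper": 0.6}}

```text
t: 7.28
tcp_pos: [0.4936, 0.0891, 0.1292]
tool_rot: [-0.672, 0.741, 0.001, -0.0]
force: [0.2, 0.2, 0.2]
finger_gap: 0.602
```

Run:
```python
from h import *
s=snap('wrist','w6'); q=manip.sense()
print(q['tcp_pos'],q['force'],q['t'],q['finger_gap'])
```

```text
[0.49365103 0.0890556  0.12916632] [-1.14858635 -0.33635992  0.88341914] 7.3333 0.6011158536650515
```

View pics/w6.png

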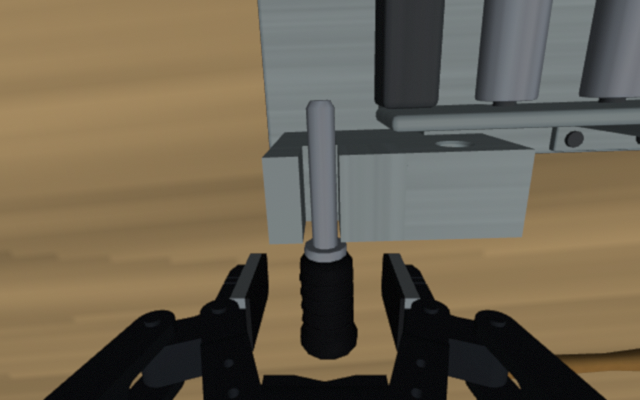

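{"fn": "move_arm", "kwargs": {"deltas": [[[0,0,-0.02,0],[0,0,-0.05,0],[0,0,-0.085,-5],[-0.01,0,-0.115,-12],[-0.03,0,-0.131,-19],[-0.05,0,-0.131,-26],[-0.07,0,-0.131,-33],[-0.09,0,-0.131,-40],[-0.11,0,-0.131,-47],[-0.13,0,-0.131,-54],[-0.15,0,-0.131,-61],[-0.17,0,-0.131,-68],[-0.19,0.001,-0.131,-75],[-0.2,0.0015,-0.131,-82],[-0.204,0.0015,-0.131,-89],[-0.204,0.0015,-0.131,-96],[-0.204,0.0015,-0.131,-103],[-0.204,0.0015,-0.131,-110],[-0.204,0.0015,-0.131,-114.5],[-0.204,0.0015,-0.131,-114.5]]], "gripper": 0.6}}

```text
t: 9.0
tcp_pos: [0.5119, 0.292, 0.2603]
tool_rot: [0.986, 0.165, -0.001, -0.001]
force: [-0.6, 0.3, -0.2]
finger_gap: 0.6
```

{"fn": "move_arm", "kwargs": {"deltas": [[[0,0,0,0],[0,0,0,0]]], "gripper": 1}}

```text
t: 9.17
tcp_pos: [0.5118, 0.2919, 0.2602]
tool_rot: [0.986, 0.164, -0.001, -0.001]
force: [0.1, -0.6, -0.3]
finger_gap: 0.861
```

Run:
```python
from h import *
s=snap('wrist','w7'); t=snap('top','top7'); q=manip.sense()
print(q['tcp_pos'],q['force'],q['t'],q['q'],R.from_quat(q['tool_rot']).as_matrix().round(4))
i=cv2.imread('pics/top7.png');cv2.imwrite('pics/top7a.png',cv2.resize(i[150:240,265:455],None,fx=4.2,fy=4.2,interpolation=cv2.INTER_CUBIC))
```

```text
[0.51185632 0.29194934 0.26024279] [-0.51426119  1.15875145 -0.55933662] 9.2667 [ 0.32778009  0.45637861  1.50012031  0.00230741  1.18694473 -0.00374663] [[ 0.9458  0.3247 -0.0024]
 [ 0.3247 -0.9458  0.0014]
 [-0.0018 -0.0021 -1.    ]]
```

View pics/w7.png

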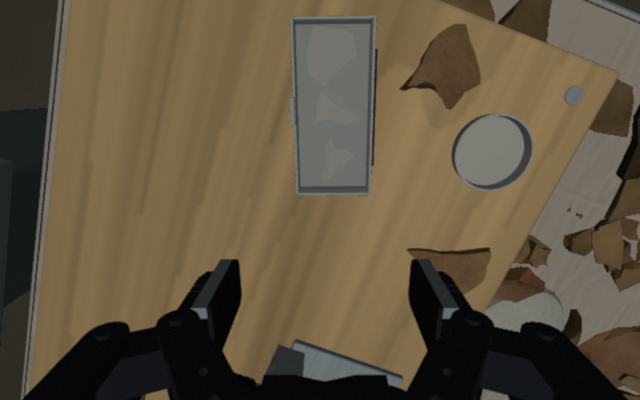

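View pics/top7a.png

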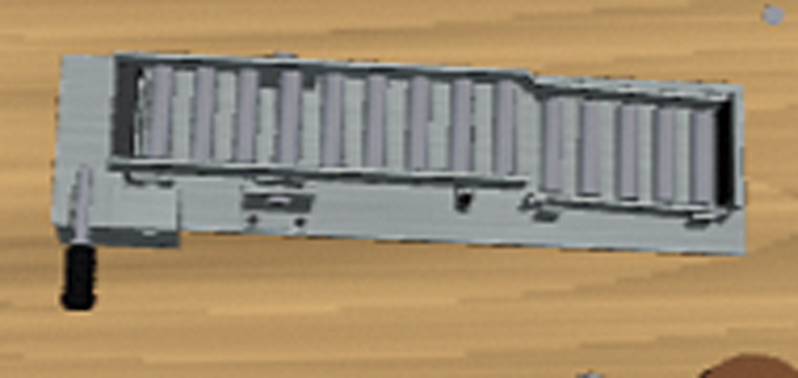

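Run:
```python
from h import *
s=load('w7');q=manip.sense();T=R.from_quat(q['tool_rot']).as_matrix();t=q['tcp_pos']
P=[onz(s,u,v,.127) for u,v in [(292,17),(376,17),(297,194.5),(370,194.5)]]
for p in P: print(p.round(4),(T.T@(p-t)).round(4))
c=sum(P)/4; print('c',c,(T.T@(c-t)).round(4))
d=(P[0]+P[1]-P[2]-P[3])/2; print(np.linalg.norm(d),np.arctan2(-d[0],d[1]), np.linalg.norm(P[1]-P[0]),np.linalg.norm(P[3]-P[2]))
im=s['img']
for v in (25,60,90,100,110,120,140,180): print(v,im[v,284:302].sum(1)//3, im[v,364:384].sum(1)//3)
i=cv2.imread('pics/w7.png');cv2.imwrite('pics/w7a.png',cv2.resize(i[0:210,270:400],None,fx=2.8,fy=2.8,interpolation=cv2.INTER_CUBIC))
```

```text
[0.4497 0.4019 0.127 ] [-0.0228 -0.1239  0.1336]
[0.5048 0.4207 0.127 ] [ 0.0354 -0.1238  0.1334]
[0.4917 0.2803 0.127 ] [-0.0226  0.0047  0.1333]
[0.5474 0.2994 0.127 ] [0.0363 0.0047 0.1332]
c [0.4983933  0.35061249 0.127     ] [ 0.0066 -0.0596  0.1334]
0.1285895219147509 0.3350305718269423 0.05819657768330223 0.058828362250092484
25 [100 100 100 100 101 100 104 114 106  74  65  86  99 100 101 101 102 103] [106 107 106 107 107 101  79  69  76  95 113 114 103  97  96  96  97  97
  98  98]
60 [105 105 103 102 101 100  96  97 115 112  76  66  89 104 107 107 107 107] [107 107 105 105 101  79  69  77  97 115 107  52  42  87  95  94  91  89
  89  89]
90 [ 93  90  89  91  94  95  96  95  93 115 112  75  66  89 104 107 106 107] [106 106 107 101  78  68  76  94 115 108  51  44  91 102 101 101 102 103
 103 104]
100 [ 90  92  94  97  98 102 113 118 118 111  80  70  67  83 103 107 107 107] [107 106 106 101  76  68  82 104 113  81  36  51  94 104 104 103 104 104
 104 105]
110 [ 96  98 100 101  99  98 112 117 117 111  96  85  66  73 100 107 107 107] [106 106 104  92  72  69  83 114 111  58  35  77 101 105 104 105 104 106
 106 105]
120 [100 102 103 103 105 106 108 115 116 112 106  87  65  66  89 104 107 107] [107 106 103  85  70  73  93 114 106  51  47  95 105 105 105 105 105 106
 107 106]
140 [106 108 108 109 109 110 111 111 110 108 106 114 102  73  75 102 106 106] [106 105 100  75  68  84 112 110  58  35  79 103 106 107 107 108 108 109
 109 109]
180 [106 105 104 103 102 100 100  99  99  98  95  94 115 112  74  69  97 106] [105  94  72  70  85 114 113  99 108 112 113 112 113 114 112 113 113 113
 113 113]
```

View pics/w7a.png

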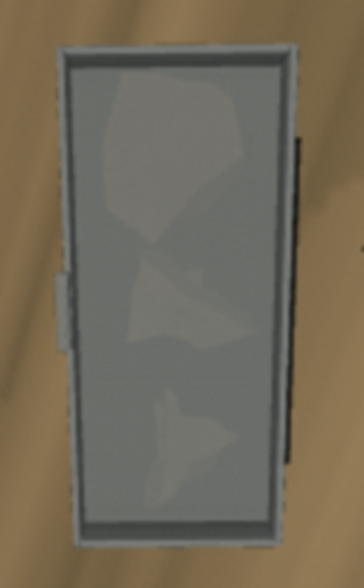

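{"fn": "move_arm", "kwargs": {"deltas": [[[0.002,-0.03,0.01,0],[0.004,-0.06,0.03,-0.2],[0.0066,-0.08,0.05,-0.2],[0.0066,-0.0856,0.07,-0.2],[0.0066,-0.0856,0.085,-0.2],[0.0066,-0.0856,0.09,-0.2],[0.0066,-0.0856,0.09,-0.2]]], "gripper": 1}}

```text
t: 9.85
tcp_pos: [0.4891, 0.3748, 0.1688]
tool_rot: [0.986, 0.166, -0.003, -0.0]
force: [-0.2, -0.0, -0.6]
finger_gap: 1.003
```

Run:
```python
from h import *
s=snap('wrist','w8'); q=manip.sense()
print(q['tcp_pos'],q['force'],q['t'],R.from_quat(q['tool_rot']).as_matrix().round(4))
```

```text
[0.49007536 0.37497479 0.17012696] [ 0.59495864 -0.03279584 -0.20650614] 9.9 [[ 0.9449  0.3274 -0.0033]
 [ 0.3274 -0.9449  0.001 ]
 [-0.0028 -0.002  -1.    ]]
```

View pics/w8.png

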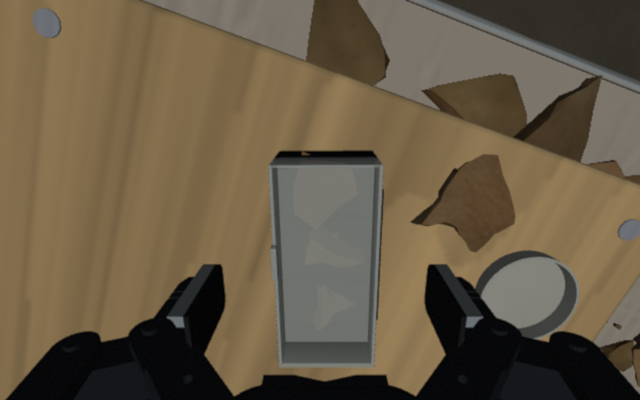

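Run:
```python
from h import *
s=load('w8');q=manip.sense();T=R.from_quat(q['tool_rot']).as_matrix();t=q['tcp_pos']
for n,u,v,z in [('sherd tip',412,221,.095),('sherd bot',474,250,.095),('sherd',442,185,.095),('dish',478,290,.096),('caseFarL',272,165,.127),('caseFarR',382,165,.127),('nearL',280,367,.127),('nearR',375,367,.127),('tab top',272,247,.110),('tab bot',274,285,.11)]:
    print(n,(T.T@(onz(s,u,v,z)-t)).round(4))
```

```text
sherd tip [0.0548 0.0041 0.075 ]
sherd bot [0.0972 0.0245 0.0748]
sherd [ 0.0716 -0.0199  0.075 ]
dish [0.1034 0.0541 0.0737]
caseFarL [-0.0285 -0.0394  0.0433]
caseFarR [ 0.0284 -0.0395  0.0431]
nearL [-0.0295  0.0907  0.043 ]
nearR [0.0305 0.0904 0.0429]
tab top [-0.0336  0.0155  0.0602]
tab bot [-0.0335  0.042   0.0601]
```

{"fn": "move_arm", "kwargs": {"deltas": [[[0,0,0.015,0],[0,0,0.032,0],[0,0,0.047,0],[0,0,0.058,0],[0,0,0.064,0],[0,0,0.066,0],[0,0,0.066,0]]]}}

```text
t: 10.48
tcp_pos: [0.4903, 0.375, 0.1044]
tool_rot: [0.986, 0.166, -0.001, -0.001]
force: [0.5, -0.4, 0.0]
finger_gap: 1.002
```

{"fn": "move_arm", "kwargs": {"deltas": [[[0,0,0,0],[0,0,0,0],[0,0,0,0],[0,0,0,0],[0,0,0,0],[0,0,0,0],[0,0,0,0],[0,0,0,0]]], "gripper": 0, "squeeze": 60}}

```text
t: 11.15
tcp_pos: [0.4909, 0.3754, 0.1056]
tool_rot: [0.986, 0.166, -0.0, -0.001]
force: [-0.4, -0.3, 5.9]
finger_gap: 0.693
```

Run:
```python
from h import *
s=snap('wrist','w9'); q=manip.sense()
print(q['tcp_pos'],q['force'],q['t'],q['finger_gap'],R.from_quat(q['tool_rot']).as_matrix().round(4))
```

```text
[0.49091854 0.37541479 0.10565996] [-0.9645378   0.74085686  6.5478396 ] 11.2 0.6964119622575272 [[ 9.451e-01  3.269e-01 -1.100e-03]
 [ 3.269e-01 -9.451e-01  2.200e-03]
 [-3.000e-04 -2.500e-03 -1.000e+00]]
```

View pics/w9.png

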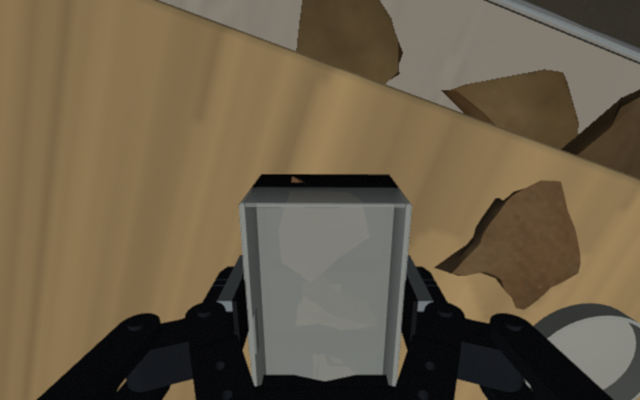

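{"fn": "move_arm", "kwargs": {"deltas": [[[0,0,-0.004,0],[0,0,-0.01,0],[0,0,-0.022,0],[0,0,-0.04,0],[0,0,-0.065,0],[0,0,-0.09,0],[0,0,-0.115,0],[0,0,-0.132,0],[0,0,-0.14,0],[0,0,-0.14,0]]]}}

```text
t: 12.03
tcp_pos: [0.492, 0.3757, 0.2483]
tool_rot: [0.986, 0.166, 0.002, -0.002]
force: [0.7, -0.0, -4.1]
finger_gap: 0.693
```

Run:
```python
from h import *
s=snap('wrist','w10'); t=snap('top','top10');q=manip.sense()
print(q['tcp_pos'],q['force'],q['ft_torque'],q['t'],q['finger_gap'],R.from_quat(q['tool_rot']).as_matrix().round(4))
```

```text
[0.49035479 0.37477258 0.24505929] [-0.47988202  0.27932806 -3.07278327] [ 0.04509078  0.05500292 -0.03616461] 12.1333 0.6918752267740343 [[ 0.9451  0.3269 -0.0024]
 [ 0.3269 -0.9451  0.0016]
 [-0.0018 -0.0023 -1.    ]]
```

View pics/w10.png

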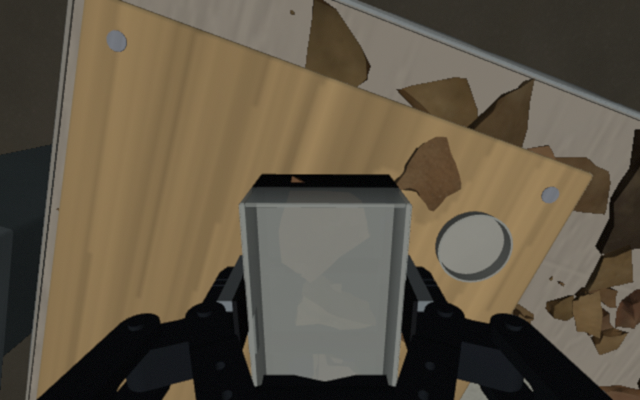

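{"fn": "move_arm", "kwargs": {"deltas": [[[-0.001,0.008,0,0],[-0.003,0.025,0,1],[-0.006,0.05,0,2.5],[-0.01,0.08,0,4],[-0.0135,0.11,0,5.5],[-0.017,0.14,0,7],[-0.0205,0.17,0,8.5],[-0.024,0.2,0,10],[-0.028,0.23,0,11.5],[-0.0315,0.26,0,13],[-0.035,0.29,0,14.5],[-0.039,0.32,0,16],[-0.0425,0.35,0,17.5],[-0.046,0.38,0,19],[-0.05,0.41,0,20.5],[-0.053,0.435,0,22],[-0.0555,0.455,0,22.8],[-0.057,0.468,0,22.8],[-0.0575,0.473,0,22.8],[-0.0575,0.473,0,22.8]]]}}

```text
t: 13.8
tcp_pos: [0.5901, -0.0919, 0.243]
tool_rot: [0.999, -0.033, -0.002, -0.001]
force: [0.7, 0.6, -3.0]
finger_gap: 0.692
```

{"fn": "move_arm", "kwargs": {"deltas": [[[0,0,0,0],[0,0,0,0]]]}}

```text
t: 13.97
tcp_pos: [0.5894, -0.0906, 0.2424]
tool_rot: [0.999, -0.033, -0.003, -0.002]
force: [-0.6, -0.8, -3.4]
finger_gap: 0.7
```

Run:
```python
from h import *
s=snap('wrist','w11'); t=snap('top','top11'); t=snap('scene','sc11');q=manip.sense()
print(q['tcp_pos'],q['force'],q['ft_torque'],q['t'],q['finger_gap'],R.from_quat(q['tool_rot']).as_matrix().round(4))
```

```text
[ 0.58987632 -0.09068091  0.24300051] [ 0.24415167 -0.07146725 -2.98484649] [ 0.09506774  0.01790172 -0.01062214] 14.1167 0.694995034325287 [[ 0.9979 -0.0647 -0.0047]
 [-0.0647 -0.9979  0.0027]
 [-0.0049 -0.0024 -1.    ]]
```

View pics/w11.png

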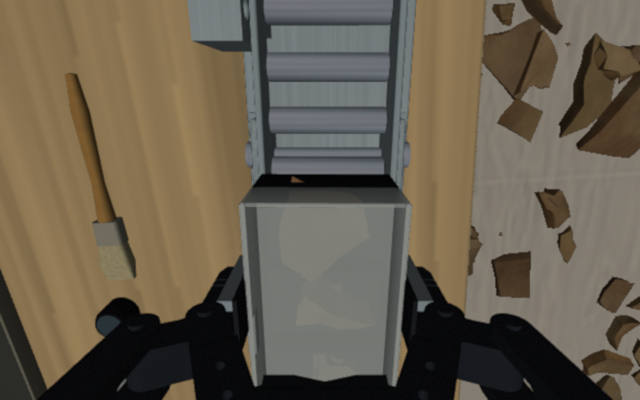

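View pics/sc11.png

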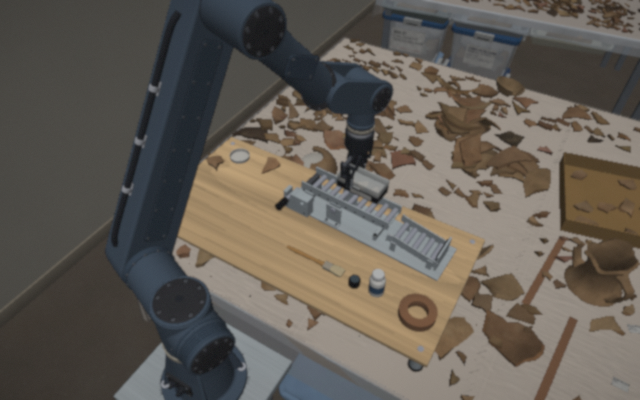

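Run:
```python
from h import *
s=load('w11'); im=s['img'].astype(int).sum(2)//3
for v in (80,100,145): print(v,'L',im[v,240:276],'\n   R',im[v,380:416])
for v in (178,): print(im[v,245:270],im[v,380:405])
i=cv2.imread('pics/w11.png');cv2.imwrite('pics/w11a.png',cv2.resize(i[0:220,180:460],None,fx=2.7,fy=2.7,interpolation=cv2.INTER_CUBIC))
```

```text
80 L [ 92  92  93  93  96 102 115 121 123 124 124 122 118 107 112 117 119 116
 107  90  58  41  40  40  39  39  40  43  57  63  60  59  59  59  59  59] 
   R [ 70  70  71  70  70  72  73  62  51  48  49  51  49  49  49  66 100 113
 117 118 118 108 102 116 122 121 121 121 120 108  98 111 116 116 116 117]
100 L [ 92  91  92  91  92  89  88 110 121 123 122 124 123 117 103 111 117 118
 117 110  94  61  41  40  40  40  41  40  43  73 111 118 118 118 118 117] 
   R [122 120 119 119 121 114  80  52  49  49  50  50  49  52  72 105 114 117
 119 115 102  97 116 123 122 123 122 120 110  98 110 116 115 117 117 117]
145 L [ 96  95  95  94  94  95  99  96  95  91  87  92 111 121 123 122 120 114
 114 119 119 116 102  76  47  39  40  40  42  41  41  40  41  39  39  49] 
   R [ 49  50  51  51  50  51  50  51  52  49  48  62  97 112 117 119 118 108
 102 117 123 122 116 101  82  91  95  92  89  95 112 117 117 117 117 118]
[ 96  95  96  94  94  89  87 105 103 112 118 118 103  63  21   2   6   3
   7   2   5   4   3   5   3] [  0   3   2   4   5   5   5   6   4   2   8  40  80 112 119 109  95 113
 117 117 113 107  92  95 108]
```

View pics/w11a.png

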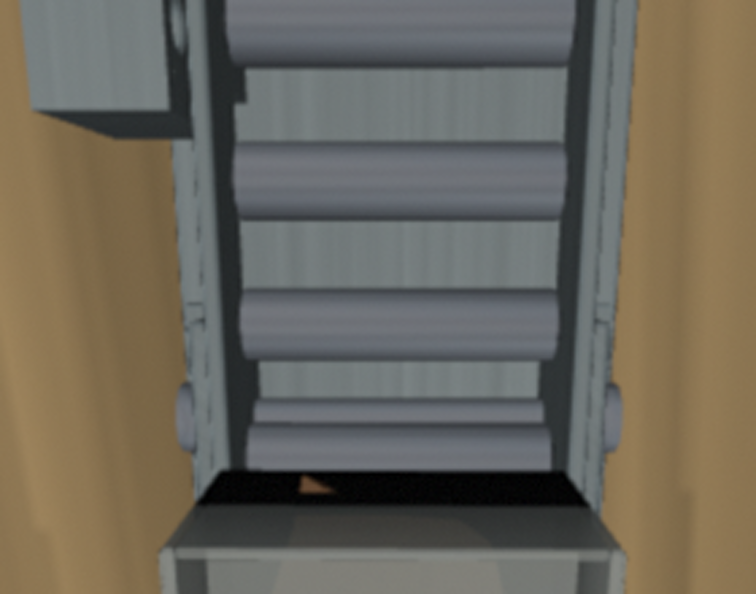

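Run:
```python
from h import *
s=load('w11');q=manip.sense();T=R.from_quat(q['tool_rot']).as_matrix();t=q['tcp_pos']
f=lambda u,v,z:(T.T@(onz(s,u,v,z)-t))
C=[]
for v,a,b in [(80,259.5,395.5),(100,260.8,394.7),(145,263.3,391.9)]:
    A,B=f(a,v,.182),f(b,v,.182); print(v,A.round(4),B.round(4),'mid',((A+B)/2).round(4),B[0]-A[0], onz(s,(a+b)/2,v,.182).round(4))
for v,a,b,z in [(175,259,391.5,.2195),(204,242,410,.2645)]:
    A,B=f(a,v,z),f(b,v,z); print('case',A.round(4),B.round(4),'mid',((A+B)/2).round(4),B[0]-A[0])
for z in (.14,.15,.16): print('pivot',onz(s,328,155,z).round(4))
```

```text
80 [-0.035  -0.0814  0.0614] [ 0.0373 -0.0813  0.061 ] mid [ 0.0012 -0.0813  0.0612] 0.07230150019720444 [ 0.5961 -0.0094  0.182 ]
100 [-0.0349 -0.0711  0.0613] [ 0.0375 -0.0711  0.061 ] mid [ 0.0013 -0.0711  0.0612] 0.07238533551959908 [ 0.5955 -0.0196  0.182 ]
145 [-0.0348 -0.0468  0.0613] [ 0.0374 -0.0468  0.0609] mid [ 0.0013 -0.0468  0.0611] 0.07226351687606235 [ 0.5939 -0.0439  0.182 ]
case [-0.031  -0.0387  0.0237] [ 0.0309 -0.0388  0.0234] mid [-0.     -0.0387  0.0236] 0.06181560905399469
case [-0.0286 -0.0396 -0.0213] [ 0.029  -0.0397 -0.0215] mid [ 0.0002 -0.0397 -0.0214] 0.05757797998427054
pivot [ 0.5935 -0.0574  0.14  ]
pivot [ 0.5935 -0.0555  0.15  ]
pivot [ 0.5936 -0.0537  0.16  ]
```

{"fn": "move_arm", "kwargs": {"deltas": [[[0.0013,0,0.004,0],[0.0013,0,0.012,0],[0.0013,0,0.022,0],[0.0013,0,0.032,0],[0.0013,0,0.039,0],[0.0013,0,0.043,0],[0.0013,0,0.045,0],[0.0013,0,0.045,0],[0.0013,0,0.045,0],[0.0013,0,0.045,0]]]}}

```text
t: 14.95
tcp_pos: [0.5914, -0.0908, 0.1984]
tool_rot: [0.999, -0.032, -0.002, -0.001]
force: [-0.5, -0.6, -4.0]
finger_gap: 0.692
```

Run:
```python
from h import *
s=snap('wrist','w12'); t=snap('scene','sc12');q=manip.sense()
print(q['tcp_pos'],q['force'],q['ft_torque'],q['t'],q['finger_gap'],R.from_quat(q['tool_rot']).as_matrix().round(4))
i=cv2.imread('pics/sc12.png');cv2.imwrite('pics/sc12a.png',cv2.resize(i[150:280,270:470],None,fx=3.8,fy=3.8,interpolation=cv2.INTER_CUBIC))
```

```text
[ 0.59129557 -0.09076509  0.1985237 ] [-0.69266364  0.34436104 -3.74854716] [ 0.10270663  0.00662517 -0.00293695] 15.05 0.6920290860300057 [[ 0.9979 -0.0647 -0.0036]
 [-0.0647 -0.9979  0.0024]
 [-0.0038 -0.0021 -1.    ]]
```

View pics/w12.png

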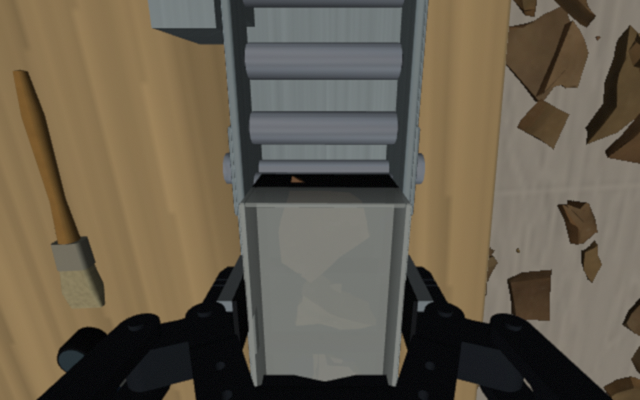

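View pics/sc12a.png

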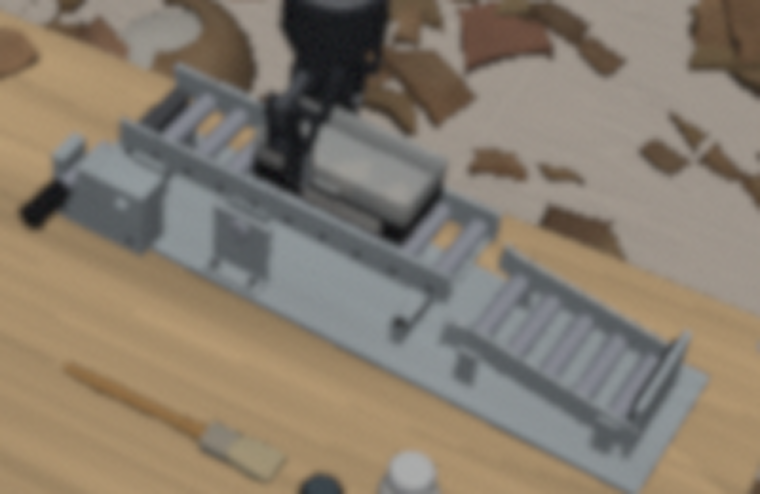

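The case is centred between the guides, about 5 mm above the rollers, and the tray is level. I'll lower it to contact.

{"fn": "move_arm", "kwargs": {"deltas": [[[0,0,0.001,0],[0,0,0.002,0],[0,0,0.003,0],[0,0,0.004,0],[0,0,0.004,0],[0,0,0.004,0]]]}}

```text
t: 15.55
tcp_pos: [0.5912, -0.0907, 0.1944]
tool_rot: [0.999, -0.032, -0.002, -0.001]
force: [-0.3, 0.1, -4.0]
finger_gap: 0.693
```

{"fn": "move_arm", "kwargs": {"deltas": [[[0,0,0.0005,0],[0,0,0.001,0],[0,0,0.001,0]]]}}

```text
t: 15.8
tcp_pos: [0.5913, -0.0908, 0.1937]
tool_rot: [0.999, -0.032, -0.002, -0.001]
force: [-0.4, -0.2, -1.9]
finger_gap: 0.692
```

{"fn": "move_arm", "kwargs": {"deltas": [[[0,0,0,0],[0,0,0,0],[0,0,0,0],[0,0,0,0],[0,0,0,0]]], "gripper": 1}}

```text
t: 16.22
tcp_pos: [0.5915, -0.0909, 0.1939]
tool_rot: [0.999, -0.032, -0.002, -0.001]
force: [-0.1, 0.7, -0.2]
finger_gap: 1.003
```

Run:
```python
from h import *
s=snap('wrist','w13'); t=snap('scene','sc13');q=manip.sense()
print(q['tcp_pos'],q['force'],q['t'],q['finger_gap'])
i=cv2.imread('pics/sc13.png');cv2.imwrite('pics/sc13a.png',cv2.resize(i[150:280,270:470],None,fx=3.8,fy=3.8,interpolation=cv2.INTER_CUBIC))
```

```text
[ 0.59139398 -0.09082709  0.19377063] [ 0.19763837  0.20950457 -0.04175858] 16.3167 0.9994222139372334
```

View pics/w13.png

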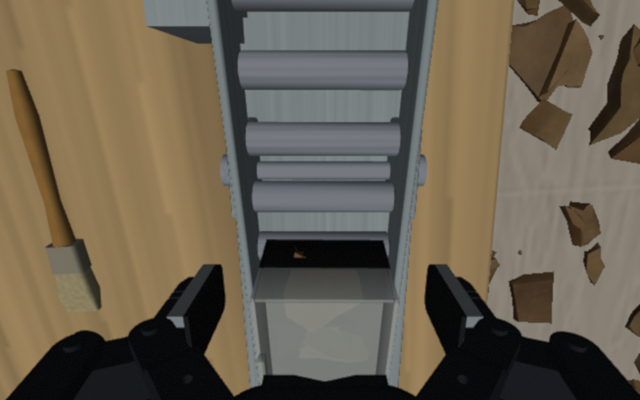

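View pics/sc13a.png

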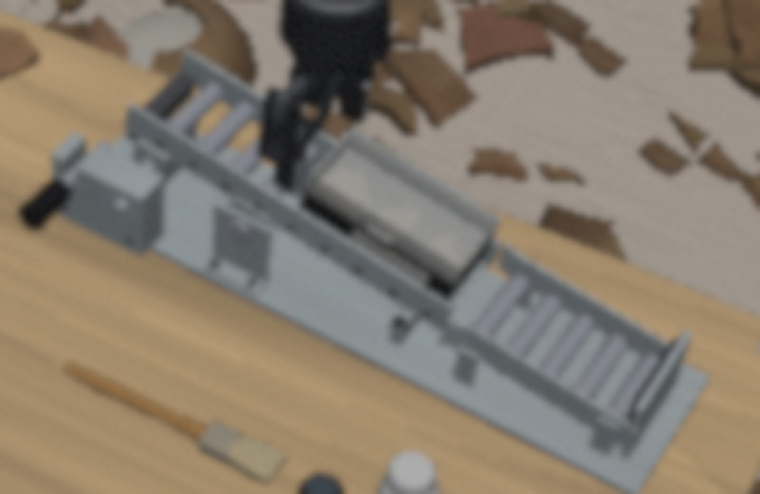

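Released, the tray has tipped and the case is rolling between the guides. I'll raise the arm clear and wait.

{"fn": "move_arm", "kwargs": {"deltas": [[[0,0,0,0],[0,0,-0.01,0],[0,0,-0.03,0],[0,0,-0.06,0],[0,0,-0.09,0],[0,0,-0.12,0],[0,0,-0.14,0],[0,0,-0.14,0],[0,0,-0.14,0],[0,0,-0.14,0],[0,0,-0.14,0],[0,0,-0.14,0],[0,0,-0.14,0],[0,0,-0.14,0],[0,0,-0.14,0],[0,0,-0.14,0],[0,0,-0.14,0],[0,0,-0.14,0],[0,0,-0.14,0],[0,0,-0.14,0]]]}}

```text
t: 17.98
tcp_pos: [0.5919, -0.0911, 0.3338]
tool_rot: [0.999, -0.032, -0.002, -0.001]
force: [-0.5, -0.2, 0.3]
finger_gap: 1.001
```

{"fn": "move_arm", "kwargs": {"deltas": [[[0,0,0,0],[0,0,0,0],[0,0,0,0],[0,0,0,0],[0,0,0,0],[0,0,0,0],[0,0,0,0],[0,0,0,0],[0,0,0,0],[0,0,0,0],[0,0,0,0],[0,0,0,0],[0,0,0,0],[0,0,0,0],[0,0,0,0],[0,0,0,0],[0,0,0,0],[0,0,0,0]]]}}

```text
t: 19.48
tcp_pos: [0.5918, -0.0911, 0.3338]
tool_rot: [0.999, -0.032, -0.002, -0.001]
force: [-0.8, -0.2, -0.1]
finger_gap: 0.996
```

Run:
```python
from h import *
t=snap('scene','sc14');u=snap('top','top14');q=manip.sense()
print(q['tcp_pos'],q['force'],q['t'],q['finger_gap'])
i=cv2.imread('pics/sc14.png');cv2.imwrite('pics/sc14a.png',cv2.resize(i[150:280,270:470],None,fx=3.8,fy=3.8,interpolation=cv2.INTER_CUBIC))
i=cv2.imread('pics/top14.png');cv2.imwrite('pics/top14a.png',cv2.resize(i[140:280,265:465],None,fx=4,fy=4,interpolation=cv2.INTER_CUBIC))
```

```text
[ 0.59188587 -0.09114397  0.33382577] [0.86894779 0.9284714  0.08690205] 19.5833 1.0015816841007648
```

View pics/sc14a.png

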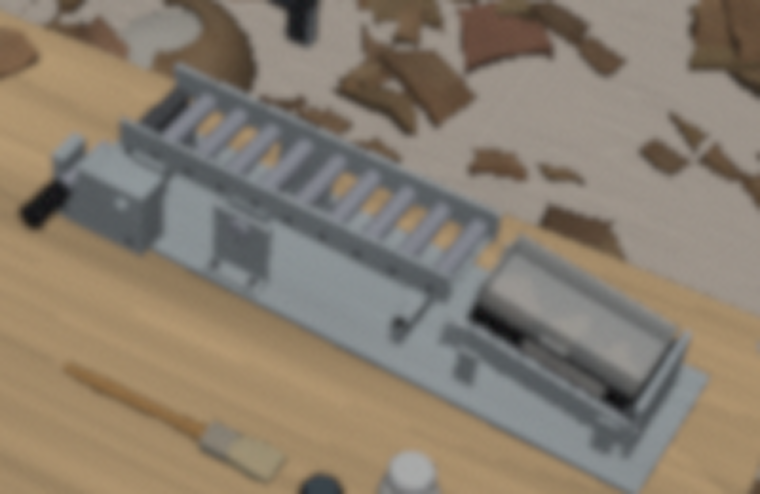

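View pics/top14a.png

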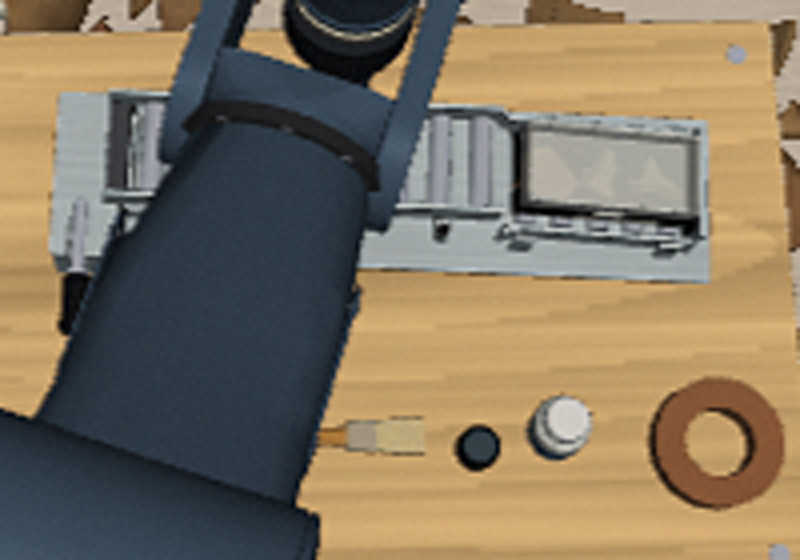

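Run:
```python
from h import *
a=load('sc14')['img'][150:280,270:470].astype(int); b=snap('scene','sc15')['img'][150:280,270:470].astype(int)
c=load('sc12')['img'].astype(int); d=np.abs(c-load('sc15')['img'].astype(int)).max(2)
print('motion',np.abs(a-b).max(),'pin/tray patches vs level',d[180:215,272:315].max(),d[195:235,370:385].mean())
t=load('top14'); f=lambda u,v:(265+u/4,140+v/4)
P=[onz(t,*f(*p),.082+.062+.045-.01)[:2] for p in [(522,125),(698,138),(522,207),(698,213)]]; print(sum(P)/4)
yd=np.array([.065,.998]); print('expected',np.array([.5930,-.0570])-.247*yd)
print(manip.sign_off())
```

```text
motion 9 pin/tray patches vs level 9 23.4
[ 0.57059523 -0.30305431]
expected [ 0.576945 -0.303506]
the job is handed in; nothing more can be done
None
```

The job was handed in at about 19.7 s of the 67 s allowed. By my last pictures it was complete, though sign-off gave no verdict.

**What I did**
- **Pin:** I drew it straight out, lifted it and laid it in the parking notch. By arm pose its collar is about 8 mm in front of the block.
- **Case:** I pinched it 26 mm off-centre, to clear the tab and keep the fingers behind it. I set it level between the guides about 60 mm past the pivot and let go. The tray tipped and the case rolled down.

**Last checks**
- **Case:** It stands upright on the outfeed against the stop. The top camera puts its centre at (0.571, -0.303), against an expected seat of (0.577, -0.304). The 6 mm difference across is partly that camera's bias, which read the pin about 3 mm short in the same direction. The 15 mm tolerance covers it.
- **Tray:** It looks level again by eye. The pixel patch I meant as a check on the tray changed by 23 grey levels since just before the final lowering. I did not follow that up; the case was still in the gripper on the tray in that earlier picture, so it does not decide the point.
- **Pin:** The area around it has not changed since before the case was set down (9 grey levels at most, the same as between two successive pictures).
- **Motion:** The last two pictures, taken a moment apart, show nothing moving around the chute.
- **Bystanders:** The tape, bottle, loupe and brush were in the last pictures and looked untouched. I did not measure any bystander's shift. The dish and sherds were outside those pictures; I last saw the dish and the sherd nearest the case just after lifting the case.
- **Robot:** The gripper is open and well above the chute, touching nothing.

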